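Sweep the bottle caps into the crumb pan

TASK

Clear the worktop: with your fingertips, sweep the three small white screw caps along the worktop into the open mouth of the steel crumb pan, until each cap lies flat and wholly inside the pan. Slide them steadily and lightly: do not pick up, pinch or flick them, and leave the wide jar lid, the matchbox, the garlic, the lemon, the egg timer and the spoon rest where they are.

Things in the scene. Friction and masses are not known exactly. Their poses are not given: they have to be found in the camera images.
- crumb_pan: Steel crumb pan fixed on the worktop at the robot's left, 140 mm (its x) by 130 mm (its y); origin: centre of its underside. The open mouth faces its own -x (world -y within 14 degrees). Inner faces: sides at y = +-61 mm, 14 mm high near the mouth, 31 mm high from x = -25 mm back; back wall at x = 66 mm, 31 mm high; floor 1.6 mm thick. A cap is wholly inside once its centre is at x > -50 mm
- pan_mouth (a point): Middle of the front edge of the pan's mouth, at x = -70 mm in the pan's frame, on the worktop; axes as the pan's (+x leads into the pan). From this edge a lip ramps up 1.6 mm over 30 mm to the flat floor; the mouth is 122 mm wide. A wooden stub handle sticks out 53 mm behind the back wall, away from the mouth
- cap_a: Small white plastic screw cap, a disc 38 mm in diameter and 16 mm high, about 15 g, lying flat on the worktop; origin at the centre of its underside, z up. Slides freely. The three small caps are alike; this one starts nearest the pan
- cap_b: Second small white screw cap, the same as cap_a; starts in the middle of the row
- cap_c: Third small white screw cap, the same as cap_a; starts farthest from the pan
- jar_lid: Wide white jar lid, a disc 70 mm in diameter and 13 mm high, loose, on the far side of the row of caps; must be left alone; origin at the centre of its underside
- matchbox: Blue matchbox lying flat, 66 mm (x) by 36 mm (y) by 15 mm, loose, at the near edge of the worktop; must be left alone; origin at the centre of its underside
- garlic_a: Bulb of garlic, about 60 mm across and 58 mm high, loose, on the far side of the row of caps; must be left alone; origin at the centre of its underside
- egg_timer: Round cream-and-red egg timer, 61 mm across and 52 mm high, loose, beside the row of caps on the robot's right; must be left alone; origin at the centre of its underside
- lemon_a: Lemon, 78 x 55 x 56 mm, loose, on the far side of the row of caps; must be left alone; origin at the centre of its underside
- spoon_rest: Round grey spoon rest, 114 mm across and 18 mm high, loose, far to the right; must be left alone; origin at the centre of its underside
- wallcab_left: Dark blue wall cabinet, fixed and shut, hanging over the back of the worktop: keep the wrist and forearm out from under and in front of it. Its underside is 0.46 m above the worktop, its front face at world x = 0.617 m from y = -0.41 to +0.48 m; two door handles stick out to x = 0.58 m at y = 0.02 and 0.08 m, 0.53 to 0.67 m up. Origin: middle of its underside

How it is judged:
By the outcome, as a careful person would: the job done as asked, in the order asked, and still so for the second after the job is handed in, with the robot touching nothing.
It also fails if it takes over 72 s, if anything falls off the work surface, if the arm or the gripper's body presses on something with over 40 N, if the wrist force passes 120 N, or if a joint passes its speed limit or range.

ROBOT

A 6-joint arm with a two-finger parallel gripper is mounted at the origin on a cart in front of the work surface, level with it; the furniture and walls round the work are solid. World frame = base frame: x ahead of the robot, y to its left, z up, the work surface at z = 0. Lengths are in m, angles in rad, forces in N, time in s.
With the tool pointing down it reaches from about 0.3 to 0.875 m from the base axis. Payload 6.4 kg.
Tool frame: the origin (TCP) lies midway between the tips of the shut fingers; the grasp point (between the pads) lies 19 mm behind it; z points along the fingers, y is the direction in which the jaws open and shut (so a half turn about z gives the same grasp; the last joint's range is limited). The gripper opens to 85 mm and grips with 20 to 120 N. Pads are 22 mm wide; open, the fingers measure 114 mm over their backs; the gripper's body (76 mm by 85 mm) begins 54 mm behind the grasp point. The pads swing forward as they close: fully open they stand 13 mm farther back than shut.
Start: joints at [1, 0.181, 1.607, -0, 1.354, -0.206], TCP at [0.205, 0.537, 0.231] pointing down, gripper open.
Joint ranges: [-2.99, 2.99], [-0.89, 2.07], [0.3, 2.58], [-1.14, 4.28], [0, 2.63], [-3.12, 3.12]. Speed limits (rad/s): [2.57, 2.57, 3.01, 3.14, 3.14, 3.14].

INTERFACE

Orientations are given as a unit quaternion [w, x, y, z].
In Python, from bench import get_obs, camera, hand_in gives the robot as it stands.
- The arm moves only by the tool drive_tool, never from a script. Its argument "deltas" is a list of rows, each a list of 2 entries, a list of its own where there are three numbers: the shift along the world's x, y, z in m, then the turn about the world's z in rad. A call has 1 to 10 rows; each row shifts and turns the pose as measured when the row begins; what a row does not reach is not made up. A row lasts 1/10 s, in which the tool goes at most 50 mm and 8.59 degrees, less where a joint would pass 70% of its speed; a pose out of reach is approached as far as the arm can. A call is refused whole if a number of a shift passes 0.05 or a number of a turn 0.15, either way. A call with a gripper value outside its range is refused whole. "gripper" is the opening, from 0 (shut) to 1 (fully open), set as the call begins (left out, the last holds). The fingers move at their own pace and stop on an object; the grip force is fixed at half the most. Time passes only in rows, so rows that do not move let the fingers close. It gives the time, the measured TCP pose, the force and the opening at its end, in the units of the state.
- get_obs(): the state, without advancing time (a new reading comes with each control period).
- camera(name): name is "scene" or "side" or "wrist"; returns a dict with "frame" (384x512x3 uint8, red, green, blue), "fx", "fy", "cx", "cy" (pixels), "eye" and "attitude" of the camera in the world. Camera axes: x right, y down, z forward; pixel columns grow to the right and rows downward; lengths in m; the calibration is good to about 2 mm. A picture is of the moment at which its call begins. There is no depth.
- hand_in(): hands the job in, once; it reports no verdict.
The state is a dict: "time_s": time; "q": joint angles; "dq": joint speeds; "joint_efforts": joint torques, N m; "eef_pos": TCP position; "eef_rot": TCP orientation; "wrist_force": force on the tool from outside, world axes, zero at the start; "torque": the same for the moment, N m; "opening": opening from 0.0 (shut) to 1.0 (fully open).
Only numpy, scipy, OpenCV 4.12 (cv2) and the standard library are available. Lean on these libraries where they do the work, as an engineer would, in place of code of your own. Each camera call takes 0.05 s, during which the arm holds its last target.

## Working session

There is one attempt and no reset: what is moved stays moved. The work goes in short steps, Python scripts to look and compute and a tool call to move; the robot and the scene stay as the last step left them, time stands still between calls to the robot, and variables do not carry over. Pictures are saved under pics/ and viewed, and the job is handed in when it is done.

Besides the shell and the picture viewer there is one more tool, called by a JSON object that holds its "name" and its "arguments". drive_tool: Moves the arm, as the interface text tells. Its arguments: {"type":"object","properties":{"deltas":{"type":"array","items":{"type":"array"}},"gripper":{"type":"number"}},"required":["deltas"]}

```bash
mkdir -p pics; python3 - <<'E'
from bench import get_obs, camera
import cv2
o=get_obs();print(o)
for n in ["scene","side","wrist"]:
    c=camera(n);cv2.imwrite(f"pics/{n}0.png",c["frame"][:,:,::-1])
    print(n,{k:v for k,v in c.items() if k!="frame"})
E
```

```text
{'time_s': 0.0, 'q': array([ 9.99707955e-01,  1.81519858e-01,  1.60802017e+00, -3.98194914e-06,
        1.35379815e+00, -2.06284900e-01]), 'dq': array([-6.12049755e-06,  1.54384321e-03, -3.76997268e-04,  3.07171937e-04,
        1.58461909e-03,  2.91363218e-05]), 'joint_efforts': array([ 2.16603046e-03, -4.44874370e+01, -3.51336730e+01, -4.17078672e-05,
        9.00226791e-03,  4.78000231e-05]), 'eef_pos': array([0.20480957, 0.5366919 , 0.23039019]), 'eef_rot': array([-3.28954257e-04,  1.81391495e-01,  9.83410577e-01, -8.08396360e-04]), 'wrist_force': array([-0.20456608,  0.12395097, -0.08424316]), 'torque': array([-0.02067427, -0.00614609,  0.00864131]), 'opening': 0.9960041454253072}
scene {'fx': 357.33601663389135, 'fy': 357.33601663389135, 'cx': 256.70747443850564, 'cy': 186.70630964855053, 'eye': array([-0.23483741, -0.50290791,  1.14043245]), 'attitude': array([-0.34666057,  0.78643874, -0.47124301,  0.19816807])}
side {'fx': 420.3945205332049, 'fy': 420.3945205332049, 'cx': 258.88350870696934, 'cy': 192.98831906550723, 'eye': array([-0.06198018, -0.95139219,  0.94219789]), 'attitude': array([-0.47409855,  0.82906154, -0.2507287 ,  0.15818546])}
wrist {'fx': 322.8973563872016, 'fy': 322.8973563872016, 'cx': 253.8383082560461, 'cy': 193.3298202241879, 'eye': array([0.12950294, 0.56616133, 0.37334857]), 'attitude': array([0.13313366, 0.8127798 , 0.55984089, 0.09078878])}
```

View pics/scene0.png

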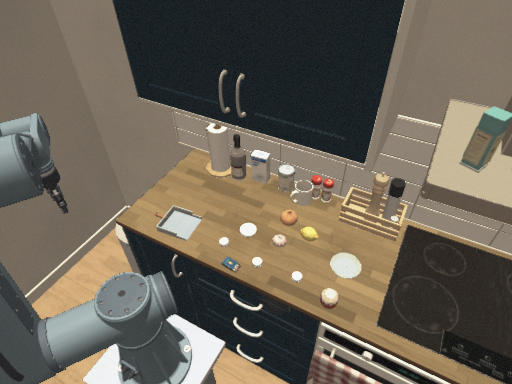

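View pics/side0.png

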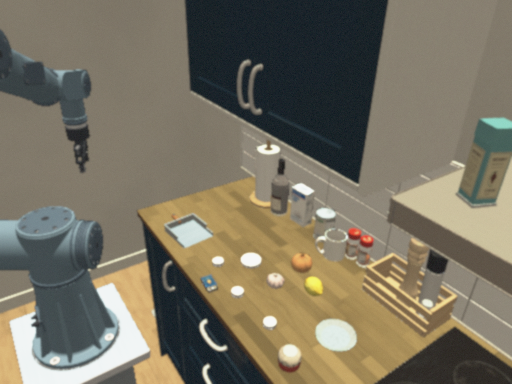

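View pics/wrist0.png

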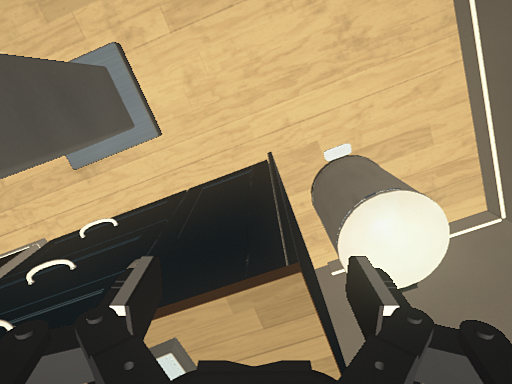

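Scene view: caps are near (224,241), (257,262) and (297,276), with the lid at (248,230), matchbox at (231,264), garlic at (279,240), lemon at (309,233), timer at (330,297), spoon rest at (346,265) and pan at (180,222). Now I'll measure them.

```bash
cat > h.py <<'E'
import numpy as np, cv2
from scipy.spatial.transform import Rotation as R
def rot(c):
    q=c["attitude"];return R.from_quat([q[1],q[2],q[3],q[0]]).as_matrix()
def ray(c,uv,z):
    uv=np.atleast_2d(np.asarray(uv,float))
    d=np.c_[(uv[:,0]-c["cx"])/c["fx"],(uv[:,1]-c["cy"])/c["fy"],np.ones(len(uv))]@rot(c).T
    s=(z-c["eye"][2])/d[:,2]
    return c["eye"]+d*s[:,None]
def proj(c,P):
    p=(np.atleast_2d(P)-c["eye"])@rot(c)
    return np.c_[p[:,0]/p[:,2]*c["fx"]+c["cx"],p[:,1]/p[:,2]*c["fy"]+c["cy"]]
def white(c,lo=150,smax=70):
    h=cv2.cvtColor(c["frame"],cv2.COLOR_RGB2HSV)
    return ((h[:,:,1]<smax)&(h[:,:,2]>lo)).astype(np.uint8)*255
def blobs(c,m,z,amin=20,amax=3000,xr=(0.2,0.8),yr=(-0.6,0.7)):
    n,l,st,ce=cv2.connectedComponentsWithStats(m)
    out=[]
    for i in range(1,n):
        if not amin<st[i,4]<amax: continue
        p=ray(c,ce[i],z)[0]
        if xr[0]<p[0]<xr[1] and yr[0]<p[1]<yr[1]: out.append((i,ce[i],st[i,4],p))
    return out,l
E
cat > loc.py <<'E'
from bench import get_obs,camera
from h import *
np.set_printoptions(precision=4,suppress=True)
for n in ["scene","side"]:
    c=camera(n);print(n,"fwd",rot(c)[:,2])
    b,l=blobs(c,white(c),0.014)
    for i,ce,a,p in b:
        e=ray(c,np.argwhere(l==i)[:,::-1],0.014)
        print(ce.round(1),a,p[:2],"ext",np.ptp(e[:,0]).round(3),np.ptp(e[:,1]).round(3))
    h=cv2.cvtColor(c["frame"],cv2.COLOR_RGB2HSV)
    m=cv2.inRange(h,(100,110,60),(125,255,255))
    print("blue");[print(x[1].round(1),x[2],x[3][:2]) for x in blobs(c,m,0.015)[0]]
    f=c["frame"][:,:,::-1]
    u,v=(180,222) if n=="scene" else (189,230)
    print("pan px",h[v,u]); 
    cr=cv2.resize(f[v-40:v+40,u-50:u+50],None,fx=8,fy=7,interpolation=cv2.INTER_CUBIC);cv2.imwrite(f"pics/pan_{n}.png",cr)
    u,v=(270,255) if n=="scene" else (265,290)
    cr=cv2.resize(f[v-70:v+70,u-90:u+90],None,fx=4,fy=4,interpolation=cv2.INTER_CUBIC);cv2.imwrite(f"pics/row_{n}.png",cr)
E
python3 loc.py
```

```text
scene fwd [ 0.6384  0.3585 -0.6811]
[180.3 223.2] 731 [0.4755 0.2665] ext 0.142 0.171
[120.5 233.4] 140 [0.3167 0.45  ] ext 0.06 0.117
[247.8 229.3] 201 [ 0.5784 -0.0002] ext 0.076 0.073
[279.1 239.4] 109 [ 0.5912 -0.1366] ext 0.053 0.051
[223.6 241.2] 75 [0.48  0.055] ext 0.042 0.042
[345.4 265. ] 649 [ 0.5974 -0.4079] ext 0.116 0.115
[256.7 261.4] 87 [ 0.4569 -0.108 ] ext 0.045 0.043
[296.5 276.1] 95 [ 0.4682 -0.2664] ext 0.043 0.038
[329.6 294.6] 153 [ 0.4537 -0.3984] ext 0.049 0.053
[243.5 302.5] 131 [ 0.287  -0.1485] ext 0.035 0.124
[245.9 329.5] 114 [ 0.2082 -0.2031] ext 0.031 0.104
[361.  359.2] 313 [ 0.2924 -0.5573] ext 0.044 0.292
[367.1 354.6] 52 [ 0.3145 -0.5699] ext 0.018 0.027
[324.5 357.5] 42 [ 0.2449 -0.4582] ext 0.017 0.026
[339.4 365. ] 51 [ 0.2453 -0.5053] ext 0.015 0.028
[362.3 376.2] 136 [ 0.247  -0.5747] ext 0.019 0.086
blue
pan px [ 75   9 216]
side fwd [ 0.5     0.7068 -0.5004]
[189.8 231.5] 793 [0.4792 0.2587] ext 0.143 0.195
[121.1 258. ] 189 [0.2109 0.2431] ext 0.17 0.022
[250.7 259.5] 267 [ 0.5811 -0.0046] ext 0.077 0.083
[217.4 260.7] 99 [0.4813 0.0517] ext 0.047 0.054
[275.  279.2] 162 [ 0.5922 -0.1313] ext 0.053 0.062
[210.8 287.8] 30 [ 0.3977 -0.0534] ext 0.028 0.015
[236.9 291.1] 124 [ 0.4589 -0.111 ] ext 0.045 0.052
[269.3 322.2] 156 [ 0.4697 -0.2698] ext 0.047 0.048
[209.5 337.4] 196 [ 0.2997 -0.2242] ext 0.037 0.123
[335.7 334.6] 1095 [ 0.5992 -0.4088] ext 0.116 0.118
[289.7 353.9] 321 [ 0.4511 -0.389 ] ext 0.06 0.062
[205.9 374. ] 90 [ 0.2366 -0.3208] ext 0.028 0.054
blue
pan px [ 84  17 226]
```

View pics/pan_scene.png

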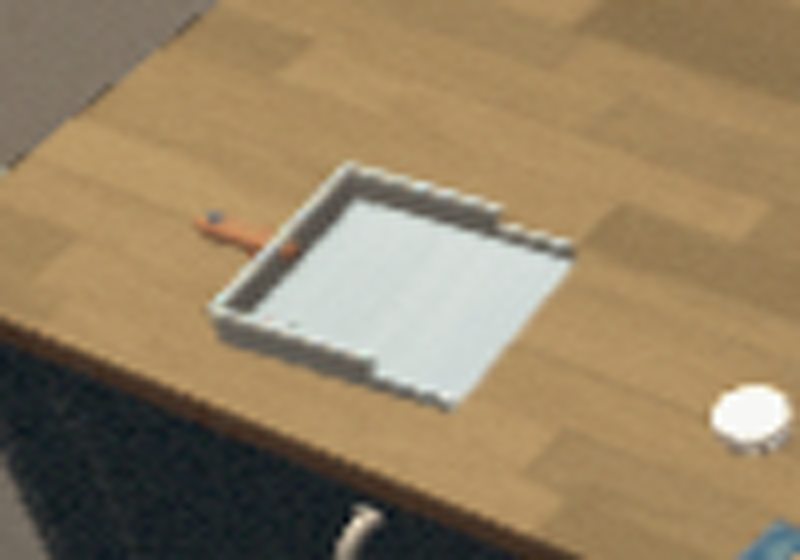

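View pics/pan_side.png

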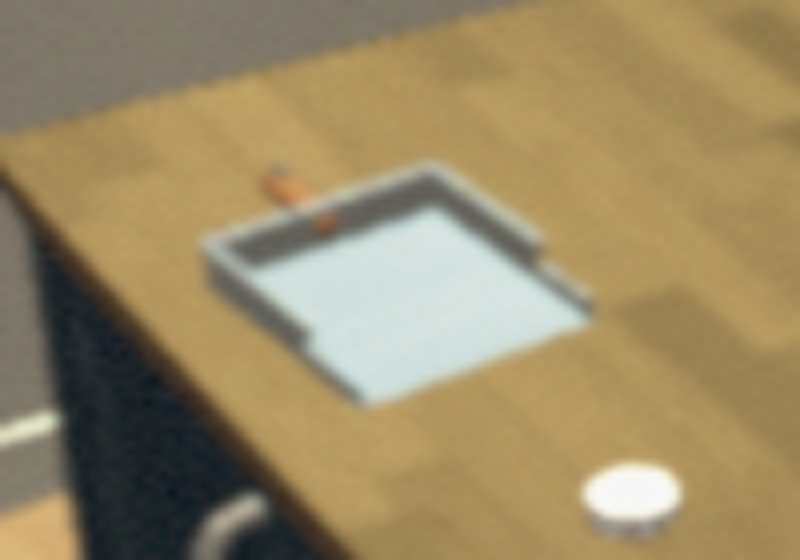

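View pics/row_scene.png

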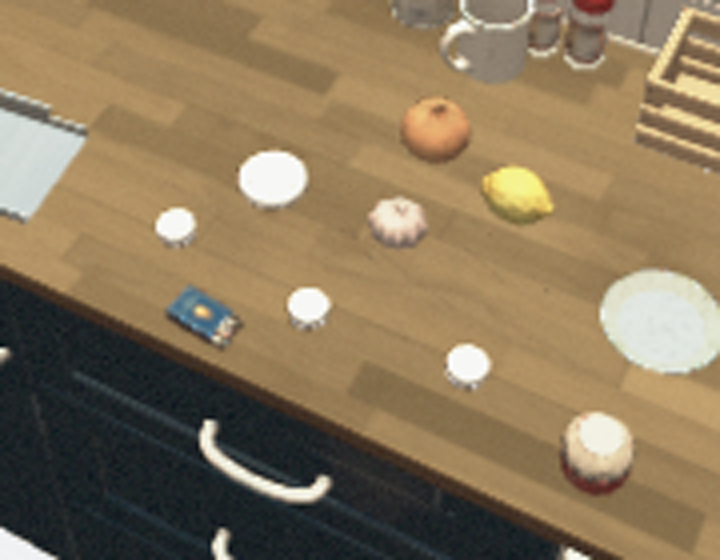

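```bash
python3 - <<'E'
from bench import camera
from h import *
np.set_printoptions(precision=4,suppress=True)
M={"scene":([(201.9,217.4),(186.9,239.9)],[(173.75,205.6),(156.5,226.3)]),"side":([(213,235.4),(185.25,247.9)],[(192.75,213.3),(164.6,224.7)])}
for n in M:
    c=camera(n);a=ray(c,M[n][0],0.0)[:,:2];b=ray(c,M[n][1],0.031)[:,:2]
    print(n,"mouth",a,"len",np.linalg.norm(a[0]-a[1]),"back",b,np.linalg.norm(b[0]-b[1]))
    m=a.mean(0);k=b.mean(0);d=k-m
    print(" mid",m,k,"depth",np.linalg.norm(d),"yaw",np.degrees(np.arctan2(d[1],d[0])),"yaw2",np.degrees(np.arctan2(*(a[0]-a[1])[::-1]))+90,np.degrees(np.arctan2(*(b[0]-b[1])[::-1]))+90)
    h=cv2.cvtColor(c["frame"],cv2.COLOR_RGB2HSV)
    mm=cv2.inRange(h,(90,60,40),(125,255,255))
    bl,l=blobs(c,mm,0.015,xr=(.33,.6))
    for i,ce,ar,p in bl:
        e=ray(c,np.argwhere(l==i)[:,::-1],0.012)[:,:2]
        print("box",p[:2],ar,e.min(0),e.max(0))
    mm=cv2.inRange(h,(90,100,0),(130,255,60))
    # worktop front edge
E
```

```text
scene mouth [[0.5545 0.2138]
 [0.4248 0.1971]] len 0.13077710677825344 back [[0.5329 0.3424]
 [0.4057 0.3312]] 0.12762000591186706
 mid [0.4896 0.2055] [0.4693 0.3368] depth 0.13289548357633157 yaw 98.8063564625347 yaw2 97.35635854469064 95.01332784353015
box [ 0.4026 -0.0192] 73 [ 0.3873 -0.0415] [0.4222 0.0068]
side mouth [[0.5496 0.2067]
 [0.4275 0.1931]] len 0.12286715020721606 back [[0.5346 0.3422]
 [0.4088 0.3274]] 0.12663433360980036
 mid [0.4886 0.1999] [0.4717 0.3348] depth 0.1359425524999034 yaw 97.1356059639218 yaw2 96.34754954001284 96.71821700738961
box [ 0.4044 -0.0227] 77 [ 0.3872 -0.0434] [0.4237 0.0052]
```

{"name": "drive_tool", "arguments": {"deltas": [[[0.02,-0.04,0],-0.1],[[0.02,-0.04,0],-0.1],[[0.02,-0.04,0],-0.1],[[0.02,-0.04,0],-0.1],[[0.02,-0.04,0],-0.1],[[0.02,-0.04,0],-0.1],[[0.02,-0.04,0],-0.1],[[0.02,-0.04,0],-0.1],[[0.02,-0.04,0],-0.1],[[0.02,-0.04,0],-0.1]], "gripper": 0.3}}

```text
time_s: 1.35
eef_pos: [0.407, 0.1263, 0.2321]
eef_rot: [0.002, 0.641, 0.767, 0.003]
wrist_force: [1.1, 0.1, 0.5]
opening: 0.298
```

{"name": "drive_tool", "arguments": {"deltas": [[[0.02,-0.035,-0.02],-0.06],[[0.02,-0.035,-0.035],-0.06],[[0.02,-0.035,-0.035],-0.06],[[0.014,-0.02,-0.03],0],[[0,0,-0.02],0],[[0,0,0],0]]}}

```text
time_s: 1.95
eef_pos: [0.4839, -0.0045, 0.0966]
eef_rot: [0.007, 0.715, 0.699, 0.005]
wrist_force: [0.4, 0.3, -0.1]
opening: 0.298
```

```bash
cat > look.py <<'E'
import sys
from bench import get_obs,camera
from h import *
np.set_printoptions(precision=4,suppress=True)
t=sys.argv[1]
o=get_obs();print(o["time_s"],o["eef_pos"],o["eef_rot"],o["wrist_force"],o["opening"])
for n in sys.argv[2:]:
    c=camera(n);f=c["frame"][:,:,::-1]
    if n!="wrist":
        (u,v)=(230,240) if n=="scene" else (230,270)
        f=cv2.resize(f[v-70:v+70,u-90:u+90],None,fx=4,fy=4,interpolation=cv2.INTER_CUBIC)
        for i,ce,a,p in blobs(c,white(c),0.014,xr=(.35,.65),yr=(-.36,.36))[0]: print(n,ce.round(1),a,p[:2])
    cv2.imwrite(f"pics/{t}_{n}.png",f)
E
python3 look.py t1 wrist side
```

```text
1.95 [ 0.4839 -0.0045  0.0966] [0.0075 0.715  0.6991 0.0054] [ 0.4091  0.3407 -0.0567] 0.2984837980730362
side [188.9 231.4] 768 [0.4765 0.2612]
side [250.7 259.7] 275 [ 0.5807 -0.0053]
side [217.5 260.8] 103 [0.4814 0.0511]
side [274.9 279.5] 170 [ 0.5912 -0.1324]
side [211.4 287.5] 38 [ 0.3999 -0.0532]
side [237.  291.3] 131 [ 0.4585 -0.1118]
side [269.2 322.2] 157 [ 0.4698 -0.2697]
```

View pics/t1_wrist.png

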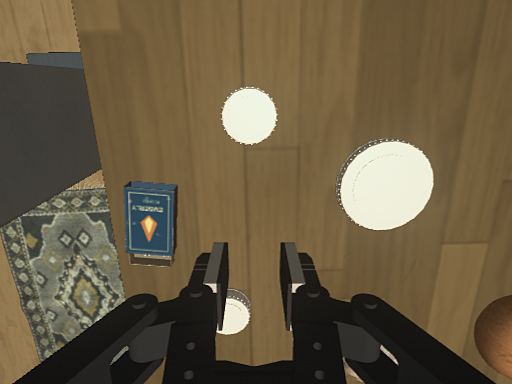

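View pics/t1_side.png

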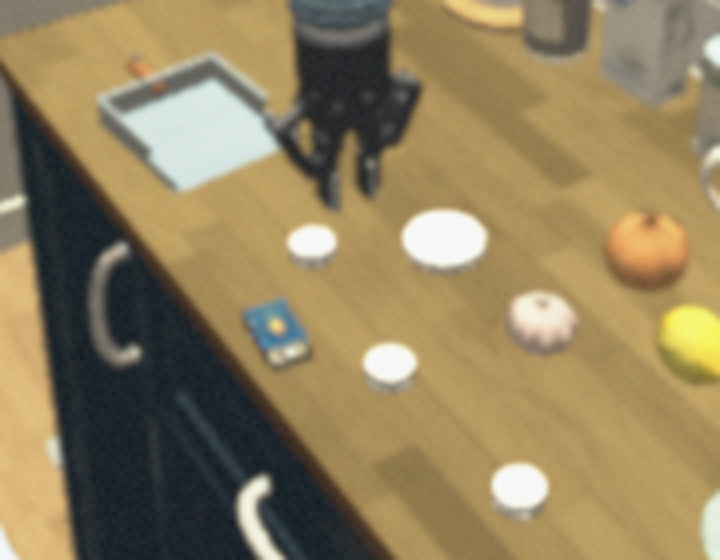

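```bash
python3 - <<'E'
from bench import camera
from h import *
np.set_printoptions(precision=4,suppress=True)
c=camera("wrist");m=white(c,170,60)
for i,ce,a,p in blobs(c,m,0.016,amin=300,amax=20000)[0]: print(ce.round(1),a,p)
uv=[(125,182),(177,185),(130,265),(172,266),(228,245),(281,245)]
print(ray(c,uv,0.015)); print(ray(c,uv[4:],0.095))
E
```

```text
[245.5 115.4] 2376 [0.4845 0.0577 0.016 ]
[381.4 184.3] 6252 [0.5835 0.0057 0.016 ]
[233.1 314.4] 633 [ 0.4692 -0.1064  0.016 ]
[[ 0.3955  0.0123  0.015 ]
 [ 0.4328  0.009   0.015 ]
 [ 0.3892 -0.0565  0.015 ]
 [ 0.4223 -0.0585  0.015 ]
 [ 0.4678 -0.0412  0.015 ]
 [ 0.5095 -0.0426  0.015 ]]
[[0.4741 0.0009 0.095 ]
 [0.5011 0.0001 0.095 ]]
```

{"name": "drive_tool", "arguments": {"deltas": [[[-0.003,0,-0.03],0],[[0,0,-0.03],0],[[0,0,-0.02],0],[[0,0,-0.008],0],[[0,0,0],0]]}}

```text
time_s: 2.6
eef_pos: [0.4909, -0.0025, 0.0201]
eef_rot: [0.019, 0.712, 0.702, 0.012]
wrist_force: [-0.2, -0.8, -0.0]
opening: 0.299
```

{"name": "drive_tool", "arguments": {"deltas": [[[-0.004,0,-0.006],0],[[-0.004,0,-0.006],0],[[0,0,0],0],[[0,0,0],0]]}}

```text
time_s: 3.0
eef_pos: [0.4854, -0.0025, 0.0113]
eef_rot: [0.022, 0.711, 0.703, 0.014]
wrist_force: [0.4, -0.4, 0.6]
opening: 0.299
```

```bash
python3 look.py t2 wrist side
```

```text
3.0 [ 0.4854 -0.0025  0.0113] [0.0217 0.7112 0.7025 0.0143] [ 0.4371 -0.3747  0.6244] 0.29888766211050705
side [189.7 231.4] 807 [0.479  0.2591]
side [250.7 259.7] 275 [ 0.5807 -0.0053]
side [274.9 279.4] 173 [ 0.5913 -0.1322]
side [211.5 287.4] 39 [ 0.4002 -0.0531]
side [236.9 291.4] 130 [ 0.4583 -0.1119]
side [269.3 322.2] 159 [ 0.4697 -0.2699]
```

View pics/t2_wrist.png

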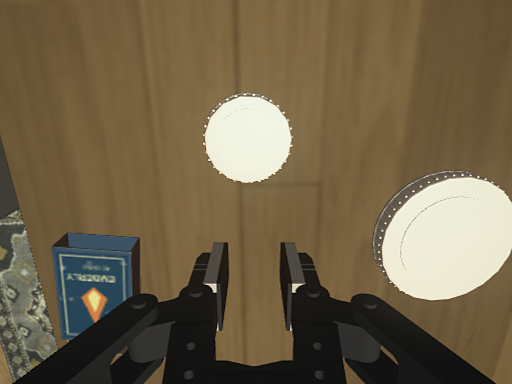

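View pics/t2_side.png

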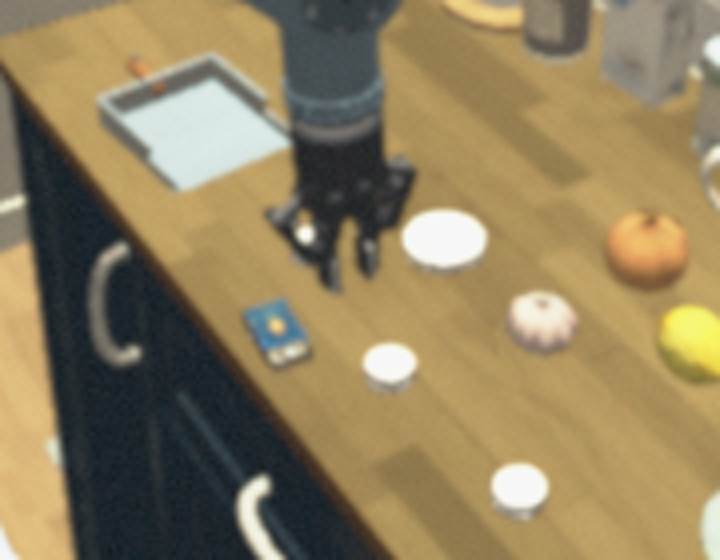

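{"name": "drive_tool", "arguments": {"deltas": [[[-0.001,0.005,-0.003],0],[[0,0.006,-0.002],0],[[0,0.006,0],0],[[0,0.006,0],0],[[0,0.006,0],0],[[0,0.006,0],0],[[0,0.006,0],0],[[0,0.006,0],0]]}}

```text
time_s: 3.9
eef_pos: [0.4847, 0.0484, 0.0062]
eef_rot: [0.022, 0.711, 0.702, 0.014]
wrist_force: [-0.1, -0.7, -0.2]
opening: 0.299
```

```bash
python3 look.py t3 wrist
```

```text
3.9 [0.4847 0.0484 0.0062] [0.0219 0.7114 0.7023 0.0144] [-0.0853 -0.7073 -0.1707] 0.2992883417821746
```

View pics/t3_wrist.png

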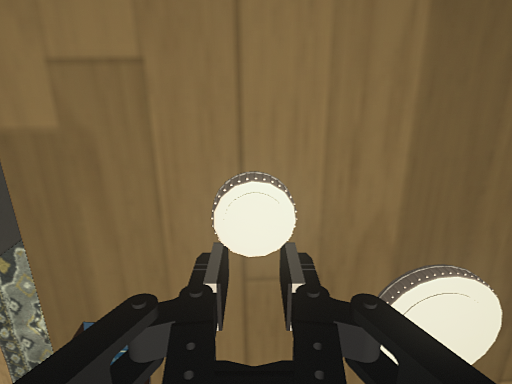

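The cap sits in the cradle between both fingertips, with its centre at about pixel (255,218). I'll keep pushing.

{"name": "drive_tool", "arguments": {"deltas": [[[0,0.007,0],0],[[0,0.008,0],0],[[0.001,0.008,0],0],[[0.001,0.008,0],0],[[0.001,0.008,0],0],[[0.001,0.008,0],0],[[0.001,0.008,0],0],[[0.001,0.008,0],0],[[0.001,0.008,0],0],[[0.001,0.008,0],0]]}}

```text
time_s: 4.95
eef_pos: [0.4932, 0.1348, 0.0062]
eef_rot: [0.022, 0.711, 0.702, 0.015]
wrist_force: [0.2, -0.0, -0.1]
opening: 0.3
```

{"name": "drive_tool", "arguments": {"deltas": [[[0.001,0.008,0],0],[[0.001,0.008,0],0],[[0.001,0.008,0],0],[[0,0.008,0],0],[[0.001,0.008,0],0],[[0,0.008,0],0],[[0,0.008,0],0]]}}

```text
time_s: 5.65
eef_pos: [0.4977, 0.1958, 0.0062]
eef_rot: [0.022, 0.711, 0.702, 0.015]
wrist_force: [0.2, -0.4, -0.3]
opening: 0.302
```

```bash
python3 look.py t4 wrist
```

```text
5.65 [0.4977 0.1958 0.0062] [0.0218 0.7114 0.7023 0.0146] [ 0.2012 -0.4183 -0.2931] 0.3015404799043165
```

View pics/t4_wrist.png

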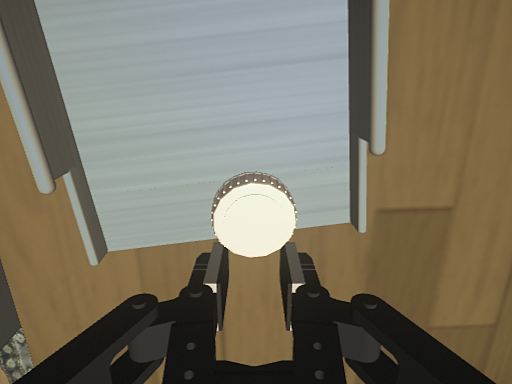

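```bash
python3 - <<'E'
from bench import camera
from h import *
np.set_printoptions(precision=4,suppress=True)
c=camera("wrist")
a=ray(c,[(107,251),(352,223)],0)[:,:2];print(a,np.linalg.norm(a[1]-a[0]),a.mean(0),np.degrees(np.arctan2(*(a[1]-a[0])[::-1]))+90)
print(ray(c,[(255,219)],0.016), ray(c,[(74,150),(352,130)],.0016))
E
```

```text
[[0.425  0.2002]
 [0.5496 0.2112]] 0.12513627950139639 [0.4873 0.2057] 95.07550716980626
[[0.4992 0.2222 0.016 ]] [[0.4194 0.2522 0.0016]
 [0.5449 0.2587 0.0016]]
```

{"name": "drive_tool", "arguments": {"deltas": [[[0,0.007,0],0],[[-0.001,0.008,0],0],[[0,0.008,0],0],[[-0.001,0.008,0],0],[[0,0.008,0],0],[[0,0.008,0],0],[[-0.001,0.007,0],0],[[0,0.006,0],0],[[0,0.004,0],0],[[0,0.002,0],0]]}}

```text
time_s: 6.75
eef_pos: [0.494, 0.2679, 0.0061]
eef_rot: [0.022, 0.711, 0.703, 0.015]
wrist_force: [-0.3, -0.2, 0.1]
opening: 0.299
```

```bash
python3 look.py t5 wrist
```

```text
6.75 [0.494  0.2679 0.0061] [0.0218 0.711  0.7027 0.0145] [-0.3402 -0.1846  0.0958] 0.29921247616826385
```

View pics/t5_wrist.png

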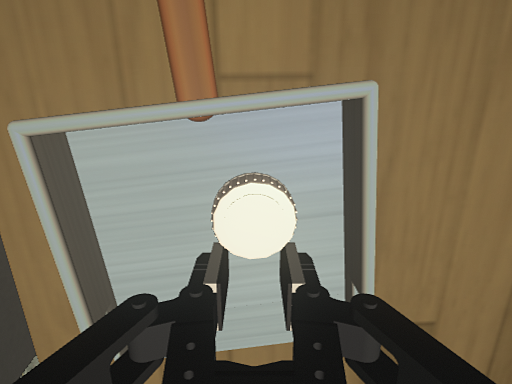

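{"name": "drive_tool", "arguments": {"deltas": [[[0.001,0.004,0],0],[[0.001,0.005,0],0],[[0.001,0.005,0],0],[[0,0.004,0],0],[[0,0.002,0],0],[[0,0,0],0]]}}

```text
time_s: 7.4
eef_pos: [0.4976, 0.2894, 0.006]
eef_rot: [0.022, 0.711, 0.702, 0.015]
wrist_force: [0.5, 0.2, 0.7]
opening: 0.305
```

{"name": "drive_tool", "arguments": {"deltas": [[[0,-0.01,0],0],[[0,-0.02,0],0],[[0,-0.01,0.02],0],[[0,0,0.04],0],[[0,-0.01,0.04],0],[[0,-0.03,0.01],0],[[-0.005,-0.045,0],0],[[-0.005,-0.05,0],0],[[-0.005,-0.05,0],0],[[-0.005,-0.05,0],0]]}}

```text
time_s: 8.4
eef_pos: [0.4746, 0.0079, 0.1202]
eef_rot: [0.024, 0.708, 0.705, 0.014]
wrist_force: [1.0, -0.2, 0.0]
opening: 0.298
```

{"name": "drive_tool", "arguments": {"deltas": [[[-0.004,-0.045,0],0],[[-0.004,-0.045,0],0],[[-0.004,-0.045,0],0],[[-0.004,-0.035,0],0],[[-0.001,0,-0.02],0],[[-0.002,0,-0.03],0],[[-0.002,0,-0.02],0],[[0,0,0],0]]}}

```text
time_s: 9.2
eef_pos: [0.4471, -0.1819, 0.051]
eef_rot: [0.029, 0.713, 0.7, 0.014]
wrist_force: [-0.3, 0.5, -0.3]
opening: 0.302
```

```bash
python3 look.py t6 wrist side scene; python3 - <<'E'
from bench import camera
from h import *
c=camera("wrist");m=white(c,170,60)
for i,ce,a,p in blobs(c,m,0.016,amin=300,amax=20000)[0]: print(ce.round(1),a,p.round(4))
E
```

```text
9.2 [ 0.4471 -0.1819  0.051 ] [0.0288 0.7132 0.7003 0.0138] [-0.324   0.4951 -0.3239] 0.3017134409660815
side [189.6 231.2] 834 [0.4794 0.2608]
side [258.9 259.1] 40 [ 0.6063 -0.018 ]
side [274.8 279.5] 176 [ 0.591  -0.1321]
side [211.5 287.3] 41 [ 0.4006 -0.0527]
side [232.9 293.7] 25 [ 0.4423 -0.1139]
side [269.3 322.3] 161 [ 0.4697 -0.2702]
scene [180.1 223.2] 742 [0.4753 0.2672]
scene [247.3 231.3] 138 [ 0.568  -0.0036]
scene [257.9 261.2] 103 [ 0.4597 -0.1115]
scene [296.5 276. ] 100 [ 0.4685 -0.2664]
[265.6  91.5] 4081 [ 0.4612 -0.1054  0.016 ]
[489.5 151.2] 2603 [ 0.5941 -0.1416  0.016 ]
[ 81.2 202.4] 1620 [ 0.3545 -0.1642  0.016 ]
[ 64.4 259.1] 1108 [ 0.3374 -0.2008  0.016 ]
[275.3 330.6] 1073 [ 0.4675 -0.2657  0.016 ]
```

View pics/t6_wrist.png

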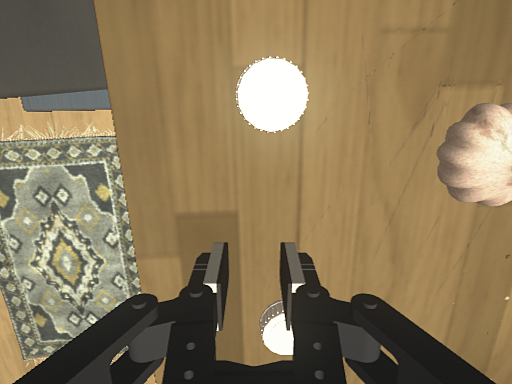

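View pics/t6_side.png

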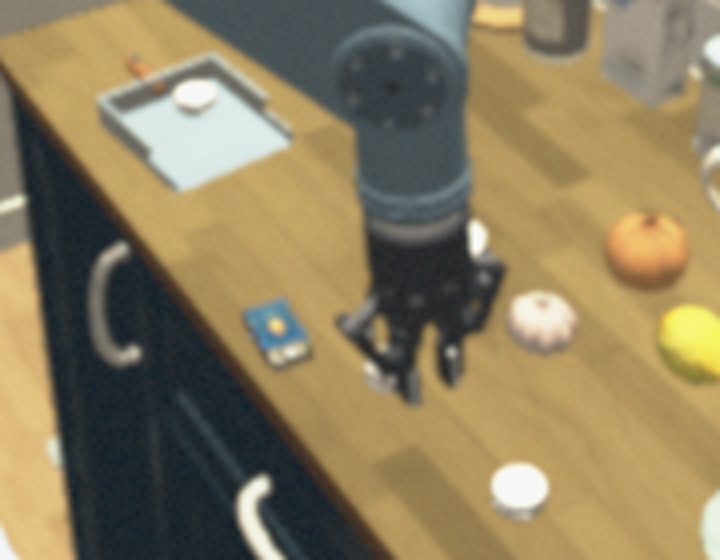

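{"name": "drive_tool", "arguments": {"deltas": [[[0.004,0.003,-0.015],0],[[0.004,0.003,-0.015],0],[[0.003,0.002,-0.01],0],[[0,0,-0.004],0],[[0,0,0],0]]}}

```text
time_s: 9.9
eef_pos: [0.4669, -0.1771, 0.0156]
eef_rot: [0.038, 0.711, 0.702, 0.016]
wrist_force: [0.1, -0.9, 0.7]
opening: 0.303
```

{"name": "drive_tool", "arguments": {"deltas": [[[-0.003,0,-0.003],0],[[-0.002,0.002,-0.003],0],[[-0.001,0.004,-0.002],0],[[0,0.005,-0.001],0],[[0,0.006,0],0],[[0,0.006,0],0],[[0,0.006,0],0]]}}

```text
time_s: 10.6
eef_pos: [0.461, -0.1471, 0.0078]
eef_rot: [0.04, 0.712, 0.701, 0.016]
wrist_force: [0.1, 0.2, -0.2]
opening: 0.298
```

```bash
python3 look.py t7 wrist
```

```text
10.6 [ 0.461  -0.1471  0.0078] [0.0398 0.7117 0.7012 0.0157] [ 0.1401  0.1545 -0.2318] 0.2981976877336836
```

View pics/t7_wrist.png

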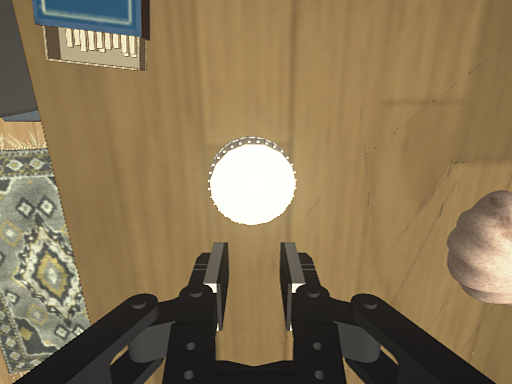

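{"name": "drive_tool", "arguments": {"deltas": [[[0,0.005,0],0],[[0,0.006,0],0],[[0.001,0.007,-0.001],0],[[0.002,0.008,0],0],[[0.002,0.008,0],0],[[0.002,0.008,0],0],[[0.002,0.008,0],0],[[0.002,0.008,0],0],[[0.002,0.008,0],0],[[0.002,0.008,0],0]]}}

```text
time_s: 11.65
eef_pos: [0.4773, -0.0658, 0.0068]
eef_rot: [0.04, 0.711, 0.701, 0.016]
wrist_force: [-0.8, 0.3, -0.4]
opening: 0.303
```

{"name": "drive_tool", "arguments": {"deltas": [[[0.001,0.008,0],0],[[0,0.008,0],0],[[0,0.008,0],0],[[0,0.008,0],0],[[0,0.008,0],0],[[0,0.008,0],0],[[0,0.008,0],0],[[0,0.008,0],0],[[0,0.008,0],0],[[0,0.008,0],0]]}}

```text
time_s: 12.65
eef_pos: [0.4784, 0.0214, 0.0068]
eef_rot: [0.04, 0.712, 0.701, 0.016]
wrist_force: [-0.7, -0.9, 0.9]
opening: 0.302
```

```bash
python3 look.py t8 wrist
```

```text
12.65 [0.4784 0.0214 0.0068] [0.0398 0.7115 0.7014 0.0159] [-0.7416 -0.8746  0.9249] 0.3018541264980075
```

View pics/t8_wrist.png

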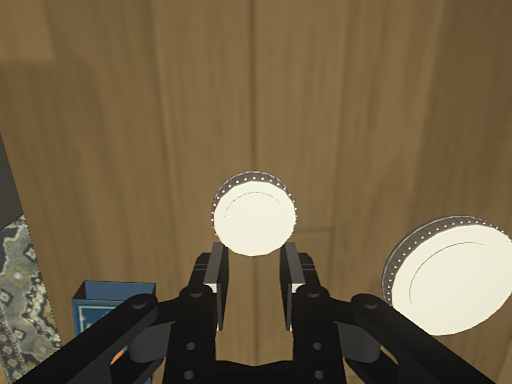

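{"name": "drive_tool", "arguments": {"deltas": [[[0,0.008,0],0],[[0,0.008,0],0],[[-0.001,0.008,0],0],[[-0.001,0.008,0],0],[[-0.001,0.008,0],0],[[-0.001,0.008,0],0],[[-0.001,0.008,0],0],[[-0.001,0.008,0],0],[[-0.001,0.008,0],0],[[-0.001,0.008,0],0]]}}

```text
time_s: 13.7
eef_pos: [0.4695, 0.109, 0.0068]
eef_rot: [0.04, 0.712, 0.701, 0.016]
wrist_force: [0.2, -0.7, -0.8]
opening: 0.302
```

{"name": "drive_tool", "arguments": {"deltas": [[[-0.001,0.008,0],0],[[-0.001,0.008,0],0],[[-0.001,0.008,0],0],[[-0.001,0.008,0],0],[[-0.001,0.008,0],0],[[-0.001,0.008,0],0],[[-0.001,0.008,0],0],[[-0.001,0.008,0],0]]}}

```text
time_s: 14.5
eef_pos: [0.4607, 0.1788, 0.0068]
eef_rot: [0.04, 0.712, 0.701, 0.016]
wrist_force: [0.3, -1.0, -0.5]
opening: 0.301
```

```bash
python3 look.py t9 wrist
```

```text
14.5 [0.4607 0.1788 0.0068] [0.0397 0.7115 0.7013 0.016 ] [ 0.3234 -0.9946 -0.4516] 0.30088317268930354
```

View pics/t9_wrist.png

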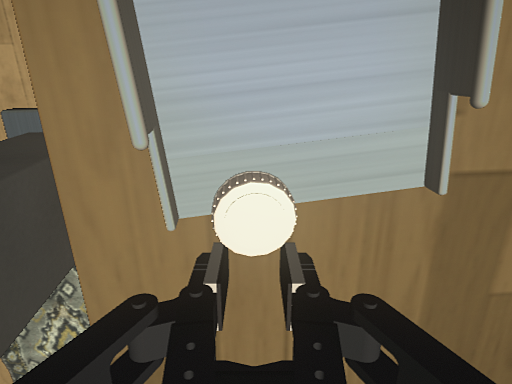

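{"name": "drive_tool", "arguments": {"deltas": [[[0,0.008,0],0],[[0,0.008,0],0],[[-0.001,0.008,0],0],[[0,0.008,0],0],[[-0.001,0.008,0],0],[[0,0.008,0],0],[[-0.001,0.008,0],0],[[0,0.007,0],0],[[-0.001,0.006,0],0],[[0,0.005,0],0]]}}

```text
time_s: 15.55
eef_pos: [0.456, 0.2602, 0.0067]
eef_rot: [0.04, 0.711, 0.701, 0.016]
wrist_force: [-1.3, -0.1, -0.3]
opening: 0.301
```

```bash
python3 look.py t10 wrist
```

```text
15.55 [0.456  0.2602 0.0067] [0.0395 0.7114 0.7014 0.0161] [-1.3298 -0.1188 -0.3136] 0.30052830242291806
```

View pics/t10_wrist.png

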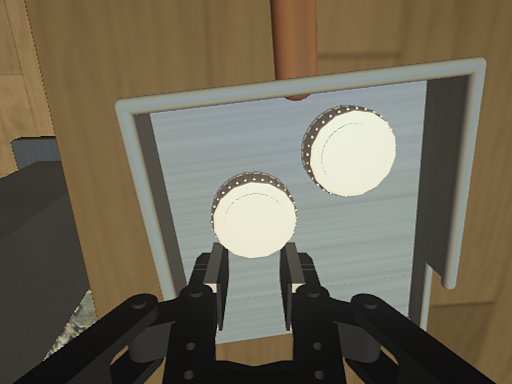

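{"name": "drive_tool", "arguments": {"deltas": [[[-0.001,0.005,0],0],[[-0.001,0.005,0],0],[[-0.001,0.004,0],0],[[0,0.003,0],0],[[0,0,0],0]]}}

```text
time_s: 16.1
eef_pos: [0.4529, 0.2792, 0.0067]
eef_rot: [0.04, 0.711, 0.701, 0.016]
wrist_force: [0.2, 0.4, 0.1]
opening: 0.298
```

{"name": "drive_tool", "arguments": {"deltas": [[[0.001,-0.01,0],0],[[0.002,-0.02,0],0],[[0.002,-0.01,0.02],0],[[0,0,0.04],0],[[0,-0.01,0.04],0],[[0,-0.03,0.01],0],[[0,-0.045,0],0],[[0,-0.05,0],0],[[0,-0.05,0],0],[[0,-0.05,0],0]]}}

```text
time_s: 17.1
eef_pos: [0.4561, -0.0033, 0.1214]
eef_rot: [0.042, 0.708, 0.704, 0.016]
wrist_force: [1.4, -0.7, 0.9]
opening: 0.298
```

{"name": "drive_tool", "arguments": {"deltas": [[[0,-0.05,0],0],[[0,-0.05,0],0],[[0,-0.05,0],0],[[0,-0.05,0],0],[[0,-0.05,0],0],[[0,-0.04,0],0],[[0,-0.02,0],0],[[0,0,0],0]]}}

```text
time_s: 17.9
eef_pos: [0.4481, -0.3247, 0.1228]
eef_rot: [0.046, 0.713, 0.7, 0.015]
wrist_force: [-0.3, 1.0, 0.8]
opening: 0.301
```

{"name": "drive_tool", "arguments": {"deltas": [[[0.004,0.003,-0.02],0],[[0.004,0.002,-0.02],0],[[0.002,0.001,-0.02],0],[[0,0,-0.015],0],[[0,0,0],0]]}}

```text
time_s: 18.4
eef_pos: [0.4553, -0.3165, 0.0455]
eef_rot: [0.045, 0.713, 0.699, 0.015]
wrist_force: [-0.9, -0.0, -0.0]
opening: 0.298
```

```bash
python3 look.py t11 wrist side; python3 - <<'E'
from bench import camera
from h import *
c=camera("wrist");m=white(c,170,60)
for i,ce,a,p in blobs(c,m,0.016,amin=300,amax=20000)[0]: print(ce.round(1),a,p.round(4))
E
```

```text
18.4 [ 0.4553 -0.3165  0.0455] [0.0449 0.7134 0.6992 0.0155] [-0.8588 -0.0173 -0.0154] 0.29849500096961407
side [189.2 231.2] 833 [0.4779 0.2611]
side [247.6 261.2] 165 [ 0.5671 -0.0064]
side [211.4 287.3] 42 [ 0.4004 -0.0525]
side [274.4 321.5] 28 [ 0.4838 -0.2757]
[275.4 137.4] 3795 [ 0.473  -0.2641  0.016 ]
[ 68.9 166. ] 1829 [ 0.3643 -0.2753  0.016 ]
[ 43.9 223.6] 1386 [ 0.344  -0.3075  0.016 ]
[462.5 309. ] 8743 [ 0.6074 -0.391   0.016 ]
[ 56.6 296.1] 387 [ 0.3396 -0.3562  0.016 ]
[244.5 355. ] 746 [ 0.4521 -0.4166  0.016 ]
```

View pics/t11_wrist.png

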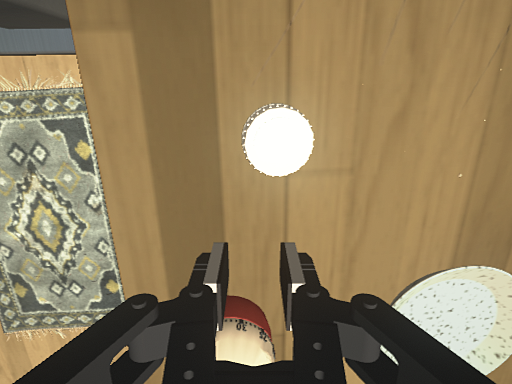

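View pics/t11_side.png

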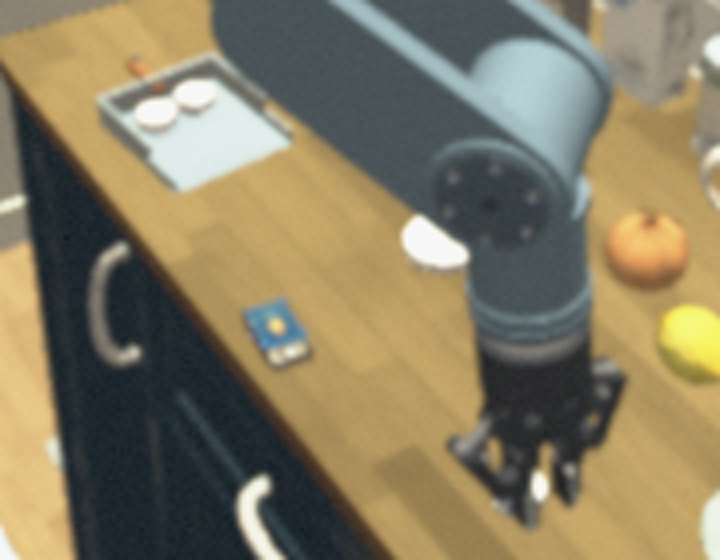

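{"name": "drive_tool", "arguments": {"deltas": [[[0.004,0.002,-0.012],0],[[0.004,0.002,-0.012],0],[[0.004,0.001,-0.009],0],[[0,0,-0.003],0],[[0,0,0],0]]}}

```text
time_s: 19.05
eef_pos: [0.4715, -0.3141, 0.0119]
eef_rot: [0.05, 0.713, 0.699, 0.015]
wrist_force: [-0.1, -0.5, 0.4]
opening: 0.299
```

{"name": "drive_tool", "arguments": {"deltas": [[[0,0.003,-0.003],0],[[0,0.004,-0.002],0],[[0,0.005,0],0],[[0,0.005,0],0],[[0,0.005,0],0],[[0,0.006,0],0],[[0,0.006,0],0],[[0,0.006,0],0]]}}

```text
time_s: 19.85
eef_pos: [0.4718, -0.2715, 0.0074]
eef_rot: [0.051, 0.713, 0.699, 0.015]
wrist_force: [-0.2, -0.3, -0.6]
opening: 0.302
```

```bash
python3 look.py t12 wrist
```

```text
19.85 [ 0.4718 -0.2715  0.0074] [0.0507 0.7132 0.699  0.0153] [-0.2205 -0.3499 -0.6022] 0.30210879499306426
```

View pics/t12_wrist.png

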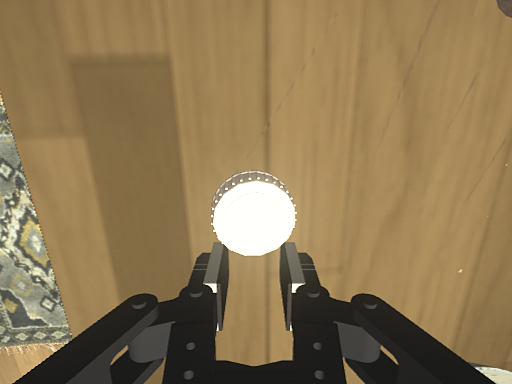

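{"name": "drive_tool", "arguments": {"deltas": [[[0,0.007,0],0],[[0,0.008,0],0],[[0,0.008,0],0],[[0,0.008,0],0],[[0,0.008,0],0],[[0,0.008,0],0],[[0,0.008,0],0],[[0,0.008,0],0],[[0,0.008,0],0],[[0,0.008,0],0]]}}

```text
time_s: 20.9
eef_pos: [0.4716, -0.1849, 0.0074]
eef_rot: [0.051, 0.713, 0.699, 0.015]
wrist_force: [0.0, 0.0, 0.2]
opening: 0.294
```

{"name": "drive_tool", "arguments": {"deltas": [[[0,0.008,0],0],[[0.001,0.008,0],0],[[0,0.008,0],0],[[0.001,0.008,0],0],[[0,0.008,0],0],[[0.001,0.008,0],0],[[0,0.008,0],0],[[0.001,0.008,0],0],[[0,0.008,0],0],[[0.001,0.008,0],0]]}}

```text
time_s: 21.9
eef_pos: [0.477, -0.0976, 0.0075]
eef_rot: [0.051, 0.713, 0.699, 0.015]
wrist_force: [0.6, 0.1, -0.4]
opening: 0.301
```

```bash
python3 look.py t13 wrist
```

```text
21.9 [ 0.477  -0.0976  0.0075] [0.0506 0.7131 0.699  0.0155] [ 0.613   0.0963 -0.3906] 0.30130875577876803
```

View pics/t13_wrist.png

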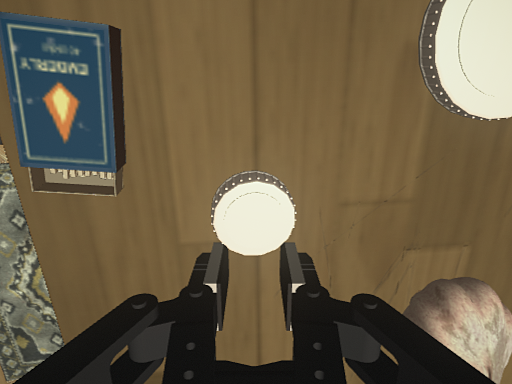

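{"name": "drive_tool", "arguments": {"deltas": [[[0.001,0.008,0],0],[[0,0.008,0],0],[[0,0.008,0],0],[[0,0.008,0],0],[[0,0.008,0],0],[[0,0.008,0],0],[[0,0.008,0],0],[[0,0.008,0],0],[[0,0.008,0],0],[[0,0.008,0],0]]}}

```text
time_s: 22.95
eef_pos: [0.4781, -0.0101, 0.0075]
eef_rot: [0.051, 0.713, 0.699, 0.016]
wrist_force: [1.2, -0.1, 0.3]
opening: 0.299
```

{"name": "drive_tool", "arguments": {"deltas": [[[0,0.008,0],0],[[0,0.008,0],0],[[0.001,0.008,0],0],[[0,0.008,0],0],[[0,0.008,0],0],[[0.001,0.008,0],0],[[0,0.008,0],0],[[0,0.008,0],0],[[0,0.008,0],0],[[0.001,0.008,0],0]]}}

```text
time_s: 23.95
eef_pos: [0.4812, 0.0772, 0.0075]
eef_rot: [0.051, 0.713, 0.699, 0.016]
wrist_force: [-0.0, -0.2, -0.4]
opening: 0.299
```

{"name": "drive_tool", "arguments": {"deltas": [[[0,0.008,0],0],[[0,0.008,0],0],[[0,0.008,0],0],[[0,0.008,0],0],[[0,0.008,0],0],[[0,0.008,0],0],[[0,0.008,0],0],[[0,0.008,0],0],[[0,0.008,0],0],[[0,0.008,0],0]]}}

```text
time_s: 24.95
eef_pos: [0.4812, 0.1645, 0.0074]
eef_rot: [0.051, 0.713, 0.699, 0.016]
wrist_force: [0.1, 0.8, -0.6]
opening: 0.298
```

```bash
python3 look.py t14 wrist
```

```text
24.95 [0.4812 0.1645 0.0074] [0.0506 0.7132 0.699  0.0156] [ 0.0815  0.8205 -0.5849] 0.2976886565546222
```

View pics/t14_wrist.png

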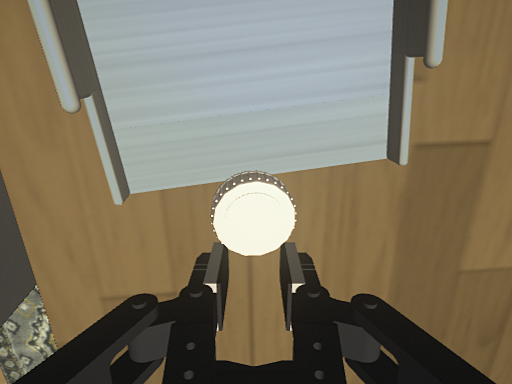

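Cap C is at the mouth, at about pixel (254,218), and centred. I need about 65 mm more.

{"name": "drive_tool", "arguments": {"deltas": [[[0,0.008,0],0],[[0,0.008,0],0],[[0,0.008,0],0],[[0,0.008,0],0],[[0,0.008,0],0],[[0,0.008,0],0],[[0,0.006,0],0],[[0,0.004,0],0],[[0,0.002,0],0],[[0,0,0],0]]}}

```text
time_s: 26.0
eef_pos: [0.481, 0.2313, 0.0074]
eef_rot: [0.051, 0.713, 0.699, 0.016]
wrist_force: [0.3, -0.7, 0.4]
opening: 0.297
```

```bash
python3 look.py t15 wrist
```

```text
26.0 [0.481  0.2313 0.0074] [0.0506 0.7128 0.6994 0.0159] [ 0.3339 -0.7038  0.4058] 0.29687760452669326
```

View pics/t15_wrist.png

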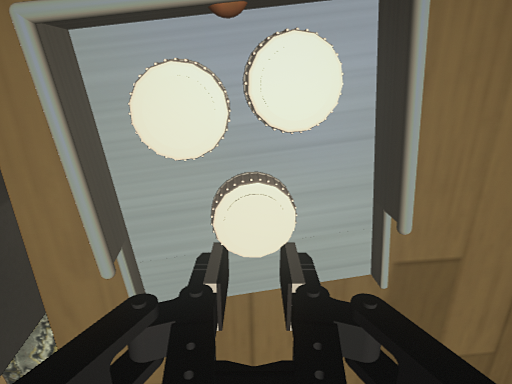

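All three caps lie flat inside the pan, with C at about pixel (254,218). I'll back off and check.

{"name": "drive_tool", "arguments": {"deltas": [[[0,-0.01,0],0],[[0,-0.02,0],0],[[0,-0.01,0.02],0],[[0,0,0.04],0],[[0,-0.01,0.04],0],[[-0.01,-0.03,0.03],0],[[-0.02,-0.03,0.03],0],[[-0.02,-0.02,0.02],0],[[0,0,0],0],[[0,0,0],0]]}}

```text
time_s: 27.05
eef_pos: [0.4264, 0.0882, 0.1925]
eef_rot: [0.052, 0.714, 0.698, 0.014]
wrist_force: [-0.8, 0.6, 0.5]
opening: 0.304
```

```bash
python3 look.py t16 wrist side scene; python3 - <<'E'
from bench import camera
from h import *
c=camera("wrist");m=white(c,170,60)
for i,ce,a,p in blobs(c,white(c,225,40),0.0176,amin=200,amax=20000)[0]:
    d=p[:2]-np.array([.4795,.2725]);t=np.radians(96.8)
    print(ce.round(1),a,p.round(4),"pan",(d@[np.cos(t),np.sin(t)]).round(4),(d@[-np.sin(t),np.cos(t)]).round(4))
E
```

```text
27.05 [0.4264 0.0882 0.1925] [0.0519 0.7143 0.6978 0.0138] [-0.7619  0.6331  0.4913] 0.30448343291013136
side [199.6 218.7] 35 [0.5508 0.3166]
side [189.1 232. ] 779 [0.4755 0.257 ]
side [250.7 259.6] 269 [ 0.5809 -0.0048]
side [275.  279.4] 167 [ 0.5916 -0.1322]
side [211.3 287.5] 36 [ 0.3996 -0.0531]
scene [179.8 223.5] 696 [0.4733 0.2677]
scene [247.8 229.4] 202 [ 0.5783 -0.0004]
scene [279.  239.4] 111 [ 0.5909 -0.1363]
[300.4  31.5] 251 [0.4861 0.2053 0.0176] pan -0.0675 0.0014
[377.9 226.1] 2413 [0.5819 0.0071 0.0176] pan -0.2756 -0.0703
```

View pics/t16_wrist.png

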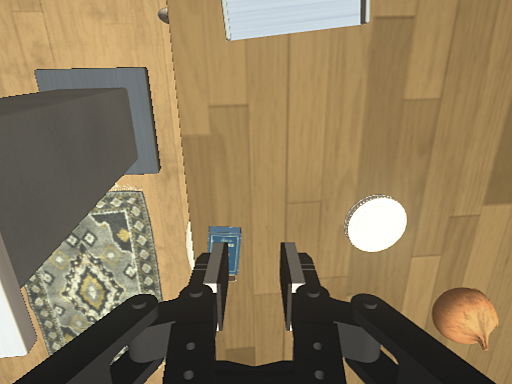

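View pics/t16_side.png

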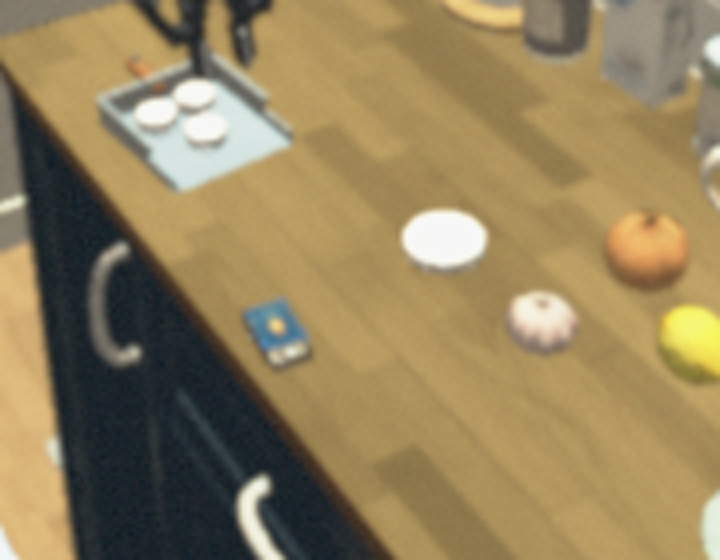

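```bash
python3 - <<'E'
from bench import camera,hand_in
from h import *
c=camera("side")
for u,v in [(195,94),(155,112),(206,125)]:
    p=ray(c,[(140+u/4,200+v/4)],.0176)[0]
    d=p[:2]-np.array([.4795,.2725]);t=np.radians(96.8)
    print(p.round(3),"pan",(d@[np.cos(t),np.sin(t)]).round(4),(d@[-np.sin(t),np.cos(t)]).round(4))
for i,ce,a,p in blobs(c,white(c),0.014,amin=100)[0]: print(ce.round(1),a,p[:2].round(4))
hand_in()
E
```

```text
[0.497 0.304 0.018] pan 0.0292 -0.0215
[0.452 0.297 0.018] pan 0.0275 0.0245
[0.483 0.252 0.018] pan -0.021 -0.0011
[189.1 232. ] 779 [0.4754 0.2569]
[250.6 259.6] 270 [ 0.5807 -0.0049]
[274.8 279.4] 166 [ 0.5914 -0.1318]
[209.6 337.5] 198 [ 0.2996 -0.2246]
[335.7 334.6] 1097 [ 0.5993 -0.4088]
[289.6 354.1] 334 [ 0.4507 -0.3894]
the job is handed in; nothing more can be done
```

I swept the three small caps into the crumb pan one at a time, each pushed between the two part-open fingertips without closing the jaws. I then lifted the arm clear and handed the job in at about 27 s.

- **Caps:** in the last side view all three lie flat in the pan, at pan-frame x of about +29, +28 and −21 mm. The limit is x > −50 mm, and all three are clear of the walls.
- **Other objects:** the jar lid, garlic, spoon rest and egg timer measured within about 1 mm of where they started. The matchbox moved no more than about 2 mm by the side-view measurements, which is within their noise. I did not measure the lemon; it looks unmoved in the last side picture.
- **Forces:** wrist force read no more than about 2 N at the end of every move.
- **What was off:** the tool tilted about 4–6° during the descents, which did not affect the sweeps. A final check of the caps through the wrist camera gave nothing because the pan was almost out of its view, so the cap positions come from the side view alone. They agree with the tool position at the end of each sweep to within about 1 cm.

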